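# Open the egg press and unload the egg

## Task

Lift the red handle of the egg press until the arm has passed its balance point, ease it gently back onto its yellow buffer without letting it slam or forcing it against the buffer, and let go so that it rests open by itself. Then take the fragile silver egg out of the press and lay it gently in the rests of the empty stand, lengthwise. Leave the arm open and everything else where it is.

Things in the scene. Friction and masses are not known exactly. Their poses are not given: they have to be found in the camera images.
- press: Egg press: green base plate 310 x 150 x 10 mm, fixed. Origin on the table under the middle of its egg cradle; the plate runs from 65 mm before it to 245 mm behind it. x points from the cradle back to the hinge, y along the hinge axis, z up. Two green hinge posts 115 mm high stand at y = +-64 mm by the hinge.
- cradle (a point): Middle of the press cradle, where the egg's centre lies at first, 41 mm above the table. The egg lies along the press's x in two white V rests (8 mm thick along x), which begin 28 mm before and behind this point and reach 34 mm above the table; between them its sides are free down to the base plate.
- hinge (a point): Middle of the hinge axis of the hold-down arm: 130 mm behind the cradle, 100 mm above the table, axis along the press's y. A dark round counterweight (52 mm across) sits on the arm 75 mm from the hinge: above it when the arm is down, behind it when open, where it lands on the yellow buffer.
- handle (a point): Middle of the arm's red round handle bar, 14 mm thick, 108 mm long, parallel to the hinge axis, 220 mm from it; it moves with the arm. Two steel rails, 92 mm apart inside, run from its ends to the hinge; behind the bar the space between them is open for 65 mm, then comes the black pad (48 mm across) over the egg.
- keeper (a joint): Arm angle, rad. 0: level, pad 2 mm over the egg; grows as the handle goes up and back; 1.57: upright. Lifting takes 2 to 3 N at the handle. Balance at 0.8; beyond it the arm falls back by itself (up to 3 N at the handle) and slams if let go over 2 mm of handle travel short of its buffer. It rests between 1.30 and 1.78: the buffer is set by hand, unmeasured; from 1.25 on go slowly and feel for it.
- stop: Steel post with a yellow screw buffer on top, which stops the counterweight. Origin at its foot on the base plate, 75 mm behind the hinge. The buffer's height varies by 34 mm and is not given by this pose. The open arm loads it with 4 to 8 N; it must not take more than 40 N, reached when the handle is pushed back with some 11 N.
- egg: Silver foil-wrapped hollow chocolate egg, rigid, 86 mm long along its x, 54 mm thick, 0.10 to 0.20 kg. Origin on its underside as it first lies (27 mm below its centre). It lies in the press cradle under the pad. Fragile: 10 to 15 N of grip hold it well; never squeeze it with more than 40 N.
- egg_center (a point): Centre of the silver egg.
- stand_free: Empty egg stand: wooden plate 110 x 100 x 10 mm, fixed, with the same two white V rests as the press. Origin on the table under its middle; the egg is to lie along its x, either way round. One of two like stands, left or right of the press; the other holds the red egg.
- stand_free_seat (a point): Where the egg's centre comes when it lies in the empty stand: 41 mm above the table over the middle of the stand.
- egg_done: Red foil egg, same size as the silver one, already lying in the other stand; leave it there.
- ribbon: Green ribbon roll lying flat, 68 mm across, 25 mm high; bystander.
- scissors: Orange-handled scissors lying on the table, about 170 mm long; bystander.
- cup: Clear plastic cup, 72 mm across, 85 mm high; bystander.
- jar: Amber jar with red cap, 76 mm across, 100 mm high; bystander.

How it is judged:
On the way:
1. the arm rests open on its buffer, let go, with the egg still in the press (value of joint keeper above 1.2 rad and velocity of joint keeper between -0.05 and 0.05 rad/s and contact force between the fingers and anything else below 0.3 N and horizontal distance between egg_center and press below 0.02 m), for 0.3 s.
At the end, for the whole second after the job is handed in: The arm rests open past its balance (joint above 1.2 rad, still); the silver egg lies still in the rests of the empty stand, centre within 10 mm sideways and 6 mm in height of the seat, lengthwise within 0.2 rad (either way round) (value of joint keeper above 1.2 rad and velocity of joint keeper between -0.05 and 0.05 rad/s and horizontal distance between egg_center and stand_free_seat below 0.01 m and z of egg_center in the frame of stand_free between 0.035 and 0.047 m and angle between the x axis of egg and the x axis of stand_free, either way round below 0.2 rad and linear speed of egg below 0.02 m/s); the robot touches nothing.
It fails at once if the arm slams: faster than 0.6 rad/s beyond 1.25 rad, or faster than 2.0 rad/s anywhere, either way ((value of joint keeper above 1.25 rad and velocity of joint keeper above 0.6 rad/s) or velocity of joint keeper above 2 rad/s or velocity of joint keeper below -2 rad/s).
It fails at once if the arm is forced against its buffer (more than 40 N on the stop) (contact force between stop and anything else above 40 N).
It fails at once if the silver egg is squeezed with more than 40 N (contact force between the fingers and egg above 40 N).
It fails at once if the silver egg is set down hard (more than 20 N on the stand) (contact force between egg and stand_free above 20 N).
It fails at once if a bystander or the red egg is moved more than 20 mm (distance of any of egg_done, ribbon, scissors, cup, jar from where it was at the start of the episode above 0.02 m).
It also fails if it takes over 72 s, if anything falls off the work surface, if the arm or the gripper's body presses on something with over 40 N, if the wrist force passes 120 N, or if a joint passes its speed limit or range.

## Robot

A 6-joint arm with a two-finger parallel gripper is mounted at the origin on the work surface. World frame = base frame: x ahead of the robot, y to its left, z up, the work surface at z = 0. Lengths are in m, angles in rad, forces in N, time in s.
With the tool pointing down it reaches from about 0.25 to 0.775 m from the base axis. Payload 4 kg.
Tool frame: the origin (TCP) lies between the finger pads; the fingertips stand 22 mm ahead of it and the grasp point (between the pads) lies 3 mm ahead of it; z points along the fingers, y is the line along which they close (so a half turn about z gives the same grasp; the last joint's range is limited). The gripper opens to 85 mm and grips with 20 to 120 N. Pads are 22 mm wide; open, the fingers measure 114 mm over their backs; the gripper's body (76 mm by 85 mm) begins 54 mm behind the grasp point. The pads swing forward as they close: fully open they stand 13 mm farther back than shut.
Start: joints at [-0.103, 0.087, 1.371, -0, 1.684, -0.103], TCP at [0.55, -0, 0.253] pointing down, gripper open.
Joint ranges: [-3.1, 3.1], [-0.76, 2.03], [0.27, 2.55], [-1.08, 4.22], [0.17, 2.65], [-2.57, 2.57]. Speed limits (rad/s): [2.79, 2.79, 3.14, 3.14, 3.14, 3.14].

## Interface

Orientations are given as a rotation vector (axis times angle).
In Python, from plant import r gives the robot as it stands. Calls block until the motion is done:
- r.reach(position, orientation): joint-space move of the TCP to a pose.
- r.move_linear(position, attitude=None, speed=0.15): straight line of the TCP; attitude=None keeps the orientation; speed is the mean speed in m/s.
- r.set_joints(angles): joint-space move.
- r.grip(opening, force=None): opening from 0.0 (shut) to 1.0 (fully open); force is the grip in N (None keeps the last); returns when the fingers have stopped.
- r.hold(seconds).
- r.solve_ik(position, orientation): joint angles nearest the present ones, or None.
- r.camera(name): name is "scene" or "side" or "wrist"; returns a dict with "img" (400x640x3 uint8, red, green, blue), "fx", "fy", "cx", "cy" (pixels), "pose" (4x4, takes a point from camera to world coordinates); the wrist camera has in their place "tool_from_camera" (4x4, takes a point from camera to tool coordinates, whose origin is the TCP and whose axes are the flange's). Camera axes: x right, y down, z forward; pixel columns grow to the right and rows downward; lengths in m; the calibration is good to about 2 mm. The wrist camera is an equidistant fisheye: a pixel r from the principal point sees the ray r / f radians off the axis. A picture is of the moment at which its call begins: read the wrist's pose just before it. There is no depth.
A pose or a line that the arm cannot do raises r.PlanningError and nothing moves.
- r.hand_in(): hands the job in; it is judged then, once.
Readings, each from a call of its own:
- r.read_time_s(): time.
- r.read_joints(): joint angles.
- r.read_qd(): joint speeds.
- r.read_joint_torque(): joint torques, N m.
- r.read_ee_pos(): TCP position.
- r.read_tcp_rot(): TCP orientation.
- r.read_ft_force(): force on the tool from outside, world axes, zero at the start.
- r.read_wrist_torque(): the same for the moment, N m.
- r.read_gripper_width(): opening from 0.0 (shut) to 1.0 (fully open).
- r.read_grip_force(): force on a finger pad.
Only numpy, scipy, OpenCV 4.12 (cv2) and the standard library are available. Lean on these libraries where they do the work, as an engineer would, in place of code of your own. Each camera call takes 0.05 s, during which the arm holds its last target. There are 200 camera calls.

## Working session

There is one attempt and no reset: what is moved stays moved. The work goes in short steps, each a Python script; the robot and the scene stay as the last script left them, time stands still between calls to the robot, and variables do not carry over. Pictures are saved under pics/ and viewed, at most 10 in all, crops included, and the job is handed in when it is done.

```bash
mkdir -p pics; ls; python3 - <<'E'
from plant import r
import cv2,numpy as np
for n in ["scene","side","wrist"]:
    c=r.camera(n); cv2.imwrite(f"pics/{n}0.png",c["img"][:,:,::-1]); 
    print(n,c["fx"],c["fy"],c["cx"],c["cy"],np.round(c.get("pose",c.get("tool_from_camera")),4).tolist())
print(r.read_ee_pos(),r.read_tcp_rot(),r.read_time_s())
E
```

```text
pics
scene 433.7454885149024 433.7454885149024 319.67696393485346 206.1546305900582 [[0.3915, 0.6984, -0.5991, 1.3315], [0.9201, -0.2903, 0.2629, -0.3393], [0.0097, -0.6542, -0.7563, 1.0627], [0.0, 0.0, 0.0, 1.0]]
side 378.51266914243274 378.51266914243274 322.3108748179494 195.998496185678 [[0.9808, -0.1376, 0.1381, 0.3813], [-0.1941, -0.6247, 0.7564, -0.8156], [-0.0178, -0.7687, -0.6394, 0.7698], [0.0, 0.0, 0.0, 1.0]]
wrist 309.70691628693146 309.70691628693146 322.98362858881194 201.28030166522748 [[0.0001, -0.9605, -0.2782, 0.0705], [1.0, -0.0001, 0.001, 0.0009], [-0.001, -0.2782, 0.9605, -0.1207], [0.0, 0.0, 0.0, 1.0]]
[5.49657237e-01 1.35637573e-05 2.52395350e-01] [-2.22052612e+00 -2.22048136e+00  1.74795561e-03] 0.15
```

View pics/scene0.png

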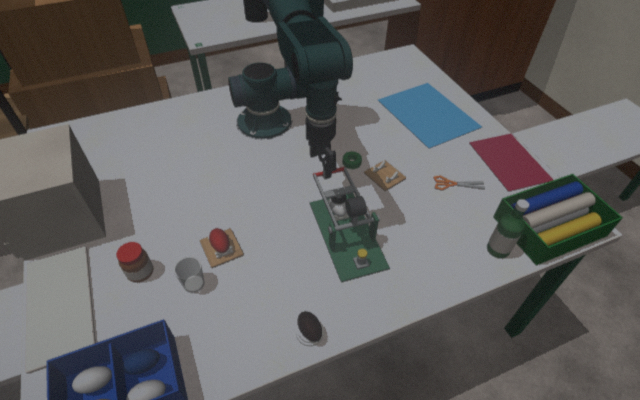

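View pics/side0.png

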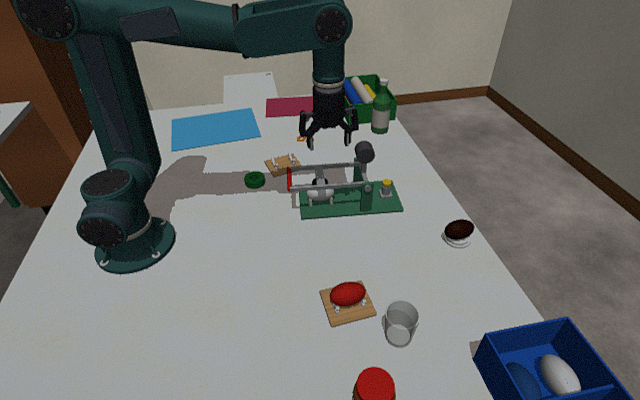

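View pics/wrist0.png

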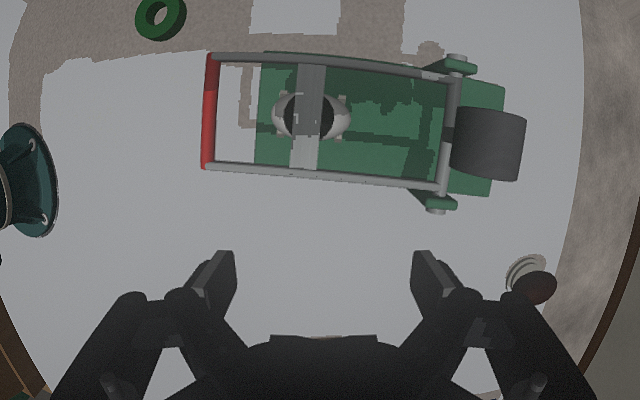

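The press points roughly along world +x. Its handle bar is nearest the robot, at wrist pixels (212,52)-(207,168). The empty stand is at +y (scene pixel 385,174) and the red egg is at -y.

```bash
cat > h.py <<'E'
from plant import r
import cv2,numpy as np
from scipy.spatial.transform import Rotation as R
def cam(n):
    p=np.array(r.read_ee_pos()); q=R.from_rotvec(r.read_tcp_rot()).as_matrix()
    c=r.camera(n)
    if n=="wrist":
        T=np.eye(4);T[:3,:3]=q;T[:3,3]=p; c["pose"]=T@c["tool_from_camera"]
    c["fish"]=n=="wrist"; return c
def ray(c,uv):
    x=(uv[0]-c["cx"])/c["fx"];y=(uv[1]-c["cy"])/c["fy"]
    if c["fish"]:
        t=np.hypot(x,y); d=np.array([x*np.sinc(t/np.pi),y*np.sinc(t/np.pi),np.cos(t)])
    else: d=np.array([x,y,1.])
    return c["pose"][:3,3],c["pose"][:3,:3]@d
def onz(c,uv,z):
    o,d=ray(c,uv); return o+d*(z-o[2])/d[2]
def tri(rays):
    A=0;b=0
    for o,d in rays:
        d=d/np.linalg.norm(d);P=np.eye(3)-np.outer(d,d);A=A+P;b=b+P@o
    return np.linalg.solve(A,b)
def mask(c,lo,hi,box=None):
    m=cv2.inRange(cv2.cvtColor(c["img"],cv2.COLOR_RGB2HSV),lo,hi)
    if box: k=np.zeros_like(m);k[box[1]:box[3],box[0]:box[2]]=255;m&=k
    return m
def big(m):
    return max(cv2.findContours(m,cv2.RETR_EXTERNAL,cv2.CHAIN_APPROX_NONE)[0],key=cv2.contourArea)
def red(c,box): return mask(c,(0,120,60),(8,255,255),box)|mask(c,(172,120,60),(180,255,255),box)
def down(yaw):  # tool z down, tool y (closing line) at world angle yaw
    y=np.array([np.cos(yaw),np.sin(yaw),0]);z=np.array([0,0,-1.]);x=np.cross(y,z)
    return R.from_matrix(np.c_[x,y,z]).as_rotvec()
E
python3 - <<'E'
from h import *
np.set_printoptions(precision=4,suppress=True)
w=cam("wrist");s=cam("scene");d=cam("side")
k=big(red(w,(180,30,240,190)));pts=np.array([onz(w,p[0],.1) for p in k])[:,:2]
rect=cv2.minAreaRect((pts*1000).astype(np.float32));print("bar",rect)
ms=[(w,(180,30,240,190)),(s,(305,160,350,190)),(d,(280,160,298,200))]
rs=[]
for c,b in ms:
    M=cv2.moments(big(red(c,b)));uv=(M["m10"]/M["m00"],M["m01"]/M["m00"]);rs.append(ray(c,uv));print(uv,M["m00"],onz(c,uv,.1))
print("tri",tri(rs),tri(rs[:2]))
for n,c,b in [("scene",s,(360,155,412,195)),("side",d,(260,145,305,180))]:
    m=mask(c,(8,70,60),(25,255,255),b);k=cv2.convexHull(big(m))
    pts=np.array([onz(c,p[0],.01) for p in k])[:,:2];print(n,cv2.contourArea(k),cv2.minAreaRect((pts*1000).astype(np.float32)))
# plate green lines in wrist
m=mask(w,(60,60,30),(90,255,255),(240,40,520,210));k=big(m);pts=np.array([onz(w,p[0],.01) for p in k])[:,:2];print("plate",cv2.minAreaRect((pts*1000).astype(np.float32)))
E
```

```text
bar ((446.5810546875, 77.24256896972656), (107.75458526611328, 13.36709976196289), 84.71485137939453)
(208.30902931212253, 110.38253056414788) 1131.5 [0.4463 0.0775 0.1   ]
(319.0, 173.41666666666666) 8.0 [0.4431 0.0466 0.1   ]
(288.51767676767673, 178.47727272727272) 66.0 [0.4445 0.0771 0.1   ]
tri [0.4439 0.0643 0.102 ] [0.4271 0.0675 0.072 ]
scene 572.5 ((450.5494384765625, 289.14630126953125), (106.89445495605469, 95.00955200195312), 13.594318389892578)
side 488.0 ((445.2569274902344, 282.18048095703125), (109.64801788330078, 105.63826751708984), 15.133840560913086)
plate ((621.5855712890625, 59.35092544555664), (120.36579132080078, 146.99044799804688), 84.5871353149414)
```

```bash
cat >> h.py <<'E'
YAW=np.deg2rad(-5.3); PX=np.array([np.cos(YAW),np.sin(YAW),0]); BAR=np.array([.4463,.0773,.1]); H=BAR+.22*PX
Z=np.array([0,0,1.])
def tang(a): return PX*np.sin(a)+Z*np.cos(a), -PX*np.cos(a)+Z*np.sin(a)   # tangent, radial
def tcp(a): return H+.22*tang(a)[1]+.003*Z
E
python3 - <<'E'
from h import *
np.set_printoptions(precision=3,suppress=True)
o=down(YAW)
print([r.solve_ik(tcp(a),o) is not None for a in (0,.4,.8,1.2,1.5,1.78)])
r.grip(.5,20); r.reach(BAR+[0,0,.12],o); r.move_linear(tcp(0)+[0,0,.03],speed=.15)
c=cam("wrist"); cv2.imwrite("pics/pre.png",c["img"][:,:,::-1])
f0=r.read_ft_force();r.move_linear(tcp(0),speed=.08);print(f0,r.read_ft_force(),r.read_ee_pos()-tcp(0))
r.grip(0,20);r.hold(.2)
print(r.read_gripper_width(),r.read_grip_force(),r.read_ft_force(),r.read_time_s())
E
```

```text
[True, True, True, True, True, True]
[-1.044 -0.352  0.663] [-0.925  0.01   0.007] [-0.  0. -0.]
0.15663915855734847 20.0430366396904 [-5.397  0.299  6.528] 3.2583
```

View pics/pre.png

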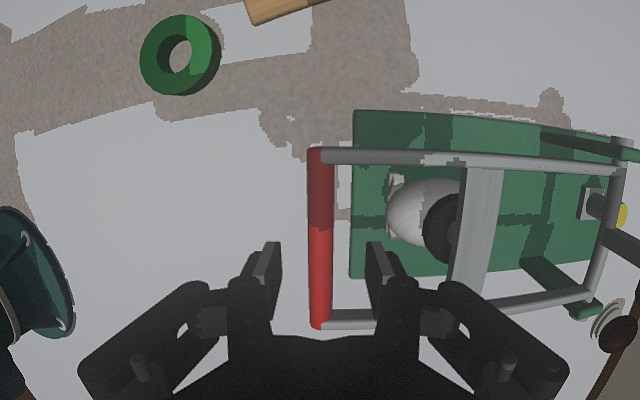

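The wrist view just before the descent shows the bar (x≈320) between the open fingers. It is now gripped at 13.3 mm opening, so I'll lift it along the arc.

```bash
python3 - <<'E'
from h import *
np.set_printoptions(precision=2,suppress=True)
for a in np.arange(.1,1.21,.1):
    r.move_linear(tcp(a),speed=.08);f=r.read_ft_force();t,n=tang(a)
    print(round(a,2),"t %.1f n %.1f y %.1f"%(f@t,f@n,f[1]),round(r.read_gripper_width(),3))
    if np.linalg.norm(f)>25: print("abort");break
r.hold(.2);f=r.read_ft_force();print(f@t,f@n,r.read_time_s())
cv2.imwrite("pics/up.png",np.hstack([r.camera("side")["img"][60:260,220:460],r.camera("wrist")["img"][100:300,200:560]])[:,:,::-1])
E
```

```text
0.1 t -1.8 n 2.8 y 0.6 0.153
0.2 t -1.2 n 5.2 y 0.8 0.161
0.3 t -1.7 n 8.4 y 1.4 0.154
0.4 t -0.9 n 9.4 y 1.2 0.158
0.5 t -2.0 n 10.6 y 1.4 0.155
0.6 t -0.8 n 13.4 y 0.8 0.155
0.7 t -0.7 n 14.2 y 1.1 0.156
0.8 t -0.9 n 14.4 y 1.0 0.153
0.9 t -0.4 n 12.3 y 0.2 0.155
1.0 t 0.5 n 9.1 y 0.2 0.159
1.1 t -0.0 n 6.9 y 0.5 0.153
1.2 t 1.2 n 5.3 y -0.1 0.154
1.0655971876369308 5.769622989561083 8.5583
```

View pics/up.png

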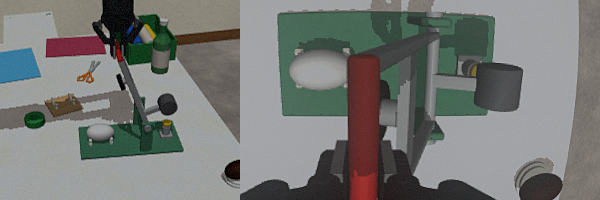

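The arm is up at about 1.2 rad, firmly held and past balance, and the egg is still in its cradle. Next I'll feel slowly for the buffer.

```bash
python3 - <<'E'
from h import *
a=1.2;hist=[];i=0
def ft():
    fs=[]
    for _ in range(4): r.hold(.01);fs.append(r.read_ft_force())
    f=np.mean(fs,0);t,n=tang(a);return f@t,f@n
while a<1.80:
    a+=.001/.22 if a>1.25 else .002/.22
    r.move_linear(tcp(a),speed=.015);t,n=ft();hist.append(t);i+=1
    if i%8==0: print(round(a,3),"%.2f %.2f"%(t,n))
    if t<-1.0: t,n=ft()
    if t<-1.5: print("contact",a,t,n,np.round(hist[-8:],2));break
print(r.read_time_s(),a)
E
```

```text
1.264 0.62 6.37
1.3 0.36 6.16
1.336 0.69 5.93
1.373 0.99 5.43
1.409 0.36 5.73
1.445 1.33 5.91
1.482 0.94 5.70
1.518 1.10 5.49
1.555 0.65 5.90
1.591 1.03 6.35
1.627 1.14 5.68
1.664 1.51 5.72
1.7 1.59 5.68
contact 1.7318181818181904 -3.6751846629975993 5.249765861026548 [ 1.59  1.45  1.06  1.4   1.65  1.01 -1.13 -3.41]
40.375 1.7318181818181904
```

Contact is at 1.73 rad with about 4 N of push, so I'll release, retreat upward and look at the egg and stand.

```bash
python3 - <<'E'
from h import *
r.grip(.6);print(r.read_ft_force(),r.read_time_s())
p=np.array(r.read_ee_pos());r.move_linear(p+[0,0,.05],speed=.12);print(r.read_ft_force());r.hold(.3)
s=r.camera("side")["img"]
r.reach([.47,.17,.27],down(YAW+np.pi/2));print(r.read_time_s())
w=cam("wrist");np.savez("w.npz",img=w["img"],pose=w["pose"],k=[w["fx"],w["fy"],w["cx"],w["cy"]])
cv2.imwrite("pics/w2.png",np.hstack([w["img"],s[60:,240:400][:340].repeat(1,0) if 0 else cv2.copyMakeBorder(s[60:260,300:460],0,200,0,0,0)])[:,:,::-1])
E
```

```text
[-0.16481971  0.78968702  0.46128622] 40.825
[ 0.71550436  0.76663623 -0.57378781]
42.9417
```

View pics/w2.png

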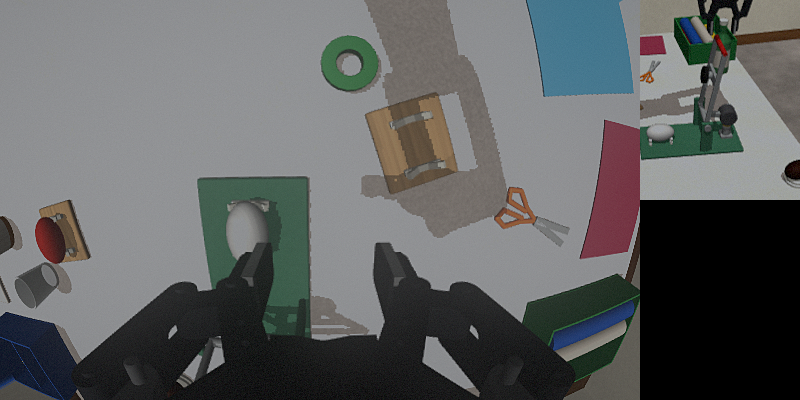

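The arm rests open and the egg is in the cradle at (247,230). The empty stand is fully visible at (412,142), with its rests at (411,118) and (425,168).

```bash
python3 - <<'E'
from h import *
np.set_printoptions(precision=4,suppress=True)
d=np.load("w.npz");k=d["k"];w=dict(img=d["img"],pose=d["pose"],fx=k[0],fy=k[1],cx=k[2],cy=k[3],fish=True)
m=mask(w,(8,60,40),(25,255,255),(350,80,470,205));c=big(cv2.morphologyEx(m,cv2.MORPH_CLOSE,np.ones((9,9))))
pts=np.array([onz(w,p[0],.01) for p in cv2.convexHull(c)])[:,:2];print("stand",cv2.minAreaRect((pts*1000).astype(np.float32)))
# rests: greyish inside stand hull
hull=np.zeros_like(m);cv2.fillPoly(hull,[cv2.convexHull(c)],255);hull=cv2.erode(hull,np.ones((5,5)))
hsv=cv2.cvtColor(w["img"],cv2.COLOR_RGB2HSV);g=hull&cv2.inRange(hsv,(0,0,90),(180,60,255))
n,l,st,ce=cv2.connectedComponentsWithStats(g)
for i in range(1,n):
    if st[i,4]>40: print("rest",ce[i],st[i,4],onz(w,ce[i],.028))
m=mask(w,(60,60,30),(90,255,255),(190,165,320,250));c=big(m);pts=np.array([onz(w,p[0],.01) for p in cv2.convexHull(c)])[:,:2]
b=cv2.minAreaRect((pts*1000).astype(np.float32));print("plate",b,cv2.boxPoints(b).tolist())
e=big(cv2.inRange(hsv,(0,0,110),(180,50,255))&cv2.copyMakeBorder(np.full((70,46),255,np.uint8),198,132,224,370,0))
x,y,ww,hh=cv2.boundingRect(e);print("egg",x,y,ww,hh,onz(w,(x+ww/2,y+hh/2),.041))
print("pred egg",BAR+.09*PX, "front mid pred",BAR+.025*PX)
E
```

```text
stand ((446.4024963378906, 288.0669250488281), (108.84353637695312, 98.51923370361328), 14.044649124145508)
rest [410.2614 119.3678] 329 [0.4155 0.2796 0.028 ]
rest [424.4718 168.5814] 301 [0.4768 0.2952 0.028 ]
plate ((523.412353515625, 70.57679748535156), (147.09254455566406, 102.71038055419922), 84.2240982055664) [[464.91632080078125, 2.5721817016601562], [567.1052856445312, -7.764366149902344], [581.9083862304688, 138.5814208984375], [479.71942138671875, 148.91796875]]
egg 226 205 34 55 [0.5342 0.0639 0.041 ]
pred egg [0.5359 0.069  0.1   ] front mid pred [0.4712 0.075  0.1   ]
```

```bash
python3 - <<'E'
from h import *
C=np.array([.5365,.0695,.043]);o=down(YAW+np.pi/2)
r.grip(1.0,20);r.reach(C+[0,0,.09],o);r.move_linear(C,speed=.1);print(r.read_ft_force(),r.read_time_s())
r.grip(.68)
for g in np.arange(.665,.56,-.008):
    r.grip(g);f=r.read_grip_force();w=r.read_gripper_width();print(round(g,3),round(w,3),round(f,1),r.read_time_s())
    if f>8: break
print(r.read_ft_force())
E
```

```text
[ 0.13768223  0.13515864 -0.09973147] 45.2417
0.665 0.665 0.0 45.85
0.657 0.656 0.0 46.0667
0.649 0.65 0.3 46.2833
0.641 0.643 0.8 46.5
0.633 0.629 1.6 46.7167
0.625 0.626 6.6 46.9333
0.617 0.621 17.1 47.15
[-2.09229485 -5.23444751  3.52355755]
```

```bash
python3 - <<'E'
from h import *
r.grip(.62);print(r.read_grip_force())
C=np.array(r.read_ee_pos());S=np.array([.4463,.2875,.043]);oy=down(np.deg2rad(14.05)+np.pi/2)
r.move_linear(C+[0,0,.02],speed=.05);print(r.read_ft_force(),r.read_grip_force(),r.read_gripper_width())
r.move_linear(C+[0,0,.09],speed=.12)
r.move_linear(S+[0,0,.09],oy,speed=.14)
print(r.read_grip_force(),r.read_gripper_width(),r.read_time_s())
cv2.imwrite("pics/w3.png",r.camera("wrist")["img"][:,:,::-1])
E
```

```text
17.095869997283444
[ 0.29172387  0.34414594 -0.8622574 ] 16.785236176801845 0.621270923812014
16.785146672045812 0.6217695968579243 50.5
```

View pics/w3.png

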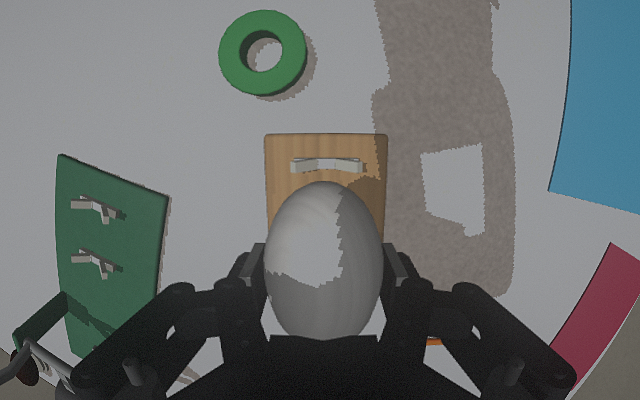

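The egg is held level and aligned over the stand, so I'll lower it gently.

```bash
python3 - <<'E'
from h import *
S=np.array([.4463,.2875,.043])
r.move_linear(S+[0,0,.010],speed=.08);r.hold(.1)
f0=np.mean([r.read_ft_force() for _ in range(3)],0)
z=.006
while z>-.004:
    r.move_linear(S+[0,0,z],speed=.02);f=np.array(r.read_ft_force())-f0
    print(round(z,4),np.round(f,1),r.read_time_s())
    if f[2]>2: break
    z-=.002 if z>.003 else .001
for g in (.625,.635,.65,.7,.85): r.grip(g)
print(r.read_grip_force(),r.read_ft_force(),r.read_time_s())
r.move_linear(S+[0,0,.10],speed=.1);print(r.read_time_s())
cv2.imwrite("pics/w4.png",np.hstack([r.camera("wrist")["img"][80:380,150:500],r.camera("side")["img"][50:350,220:460]])[:,:,::-1])
E
```

```text
0.006 [ 0.3 -0.5 -0.8] 52.15
0.004 [ 0.8 -0.3 -0.8] 52.4
0.002 [-0.4 -0.3 -0.3] 52.65
0.001 [0.7 0.5 1.3] 52.9
0.0 [-0.5  1.2  5.2] 53.15
0.0 [0.2298822  0.47357518 0.50628329] 54.3083
55.4583
```

View pics/w4.png

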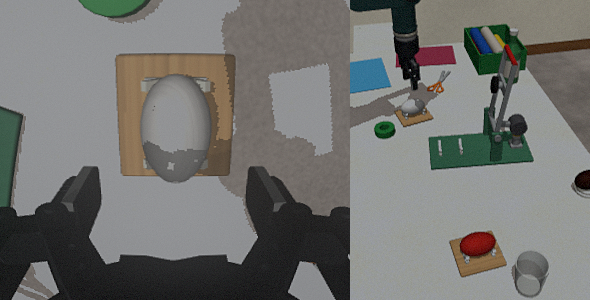

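The egg lies lengthwise, centred in the rests of the empty stand. The arm is open and the gripper is clear of everything.

```bash
python3 -c "
from plant import r
print(r.hand_in(), r.read_time_s())"
```

```text
the job is handed in; nothing more can be done
the job is handed in; nothing more can be done
```

The press arm rests open on its buffer, and the silver egg lies lengthwise in the empty stand. I handed the job in shortly after 55 s of the 72 s allowed; the call returned no verdict.

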